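# Open the round pedal bin for a look inside and ease its lid down

## Task

Press the pedal of the round bin all the way down with your fingertips so that its lid stands wide open, and keep it open for three seconds so that I can see whether it needs emptying. Then let the pedal up slowly so that the lid comes down gently and shuts without a slam, and take your hand away. Work the lid only by the pedal, keep the square bin shut, and leave the brassware on the table where it stands.

Things in the scene. Friction and masses are not known exactly. Their poses are not given: they have to be found in the camera images.
- round_bin: The bin to open: a small round pedal bin of brushed steel on a black plastic foot, 170 mm across. Its upright wall ends at a rim 250 mm above the table; the shut lid's top is at 279 mm. It is fast to the table. Origin: centre of its underside; +z is up, and its -x points to its front, where the pedal sticks out.
- round_pad (a point): Middle of the tread (upper face) of the round bin's pedal, moving with it: 45 mm above the table at rest, 17 mm fully pressed. Tread: steel plate 46 mm wide, 34 mm front to back, 6 mm thick; its free edge points along the bin's -x. Its middle is 135 mm from the bin's axis: 50 mm in front of the wall, 46 mm from the edge of the shut lid above.
- round_pedal (a joint): Pedal angle: 0 at rest (lid shut), 0.28 rad fully down at its stop (lid wide open). Pivot in the foot, 100 mm behind the tread's middle; the tread slopes 8 degrees up to its free edge at rest, 8 down when pressed. A rod turns the lid 4.11 times as far. It takes 4 to 8 N at first, 2 to 5 N wide open (lid's weight, light spring); nothing damps it: let go, the lid drops and slams.
- round_lid: Lid of the round bin, brushed steel, slightly domed, 177 mm across. Origin: middle of its underside, on the bin's axis and 253 mm above the table when shut; its +z is then up. Hinged at the rear of the rim, 96 mm behind the bin's axis; opens up and to the rear by 1.15 rad (66 degrees); its front edge is then about 420 mm high. It never reaches farther forward than when shut.
- round_lip (a point): Front edge of the round bin's lid, 184 mm from its hinge axis, 257 mm above the table when shut.
- square_bin: The other bin, not to be used: a rectangular pedal bin of the same steel, 160 mm deep and 190 mm wide, same height. Origin: centre of its underside; its -x points to its front and its own pedal (same tread; its middle 130 mm from the origin). Either bin may stand at the left or the right.
- square_lid: Flat rectangular lid of the square bin, 168 mm by 196 mm; origin: middle of its underside, above the bin's centre and 253 mm above the table; +z is up when shut.
- brass_bowl: Open brass bowl, 84 mm across, 36 mm tall, standing loose on the +y side of the round bin. Not part of the job. Origin: centre of its underside.
- enamel_cup: Blue enamelled cup without handle, 66 mm across, 50 mm tall, standing loose on the +y side of the square bin. Not part of the job. Origin: centre of its underside.
- candlestick: Brass candlestick, foot 86 mm across, 156 mm tall, standing behind the gap between the bins. Not part of the job. Origin: centre of its underside.
- handbell: Brass handbell standing on its mouth, 70 mm across, 108 mm tall, at the right. Not part of the job. Origin: centre of its underside.
- pewter_plate: Dark pewter plate, 150 mm across, 16 mm tall, at the far right. Not part of the job. Origin: centre of its underside.
- copper_vase: Copper vase, 96 mm across, 170 mm tall, at the left. Not part of the job. Origin: centre of its underside.
- saucepan: Small copper saucepan, 110 mm across, 50 mm tall, its brass handle reaching 155 mm from its centre along its +y, at the left. Not part of the job. Origin: centre of its underside.
- buckle: Flat brass ring buckle, 68 mm across, 6 mm thick, lying near the robot, to its left. Not part of the job. Origin: centre of its underside.

How it is judged:
By the outcome, as a careful person would: the job done as asked, in the order asked, and still so for the second after the job is handed in, with the robot touching nothing.
It also fails if it takes over 51 s, if anything falls off the work surface, if the arm or the gripper's body presses on something with over 40 N, if the wrist force passes 120 N, or if a joint passes its speed limit or range.

## Robot

A 7-joint arm with a two-finger parallel gripper is mounted at the origin on the work surface. World frame = base frame: x ahead of the robot, y to its left, z up, the work surface at z = 0. Lengths are in m, angles in rad, forces in N, time in s.
With the tool pointing down it reaches from about 0.4 to 0.85 m from the base axis. Payload 10.4 kg.
Tool frame: the origin (TCP) lies at the very end of the fingers, on their centre line; the grasp point (between the pads) lies r.hold_point_z behind it (r.hold_point_z is the distance from the TCP to the grasp point, in m); z points along the fingers, y is the direction in which the jaws open and shut (so a half turn about z gives the same grasp; the last joint's range is limited). The gripper opens to 87 mm and grips with 3 to 60 N. Pads are 19 mm wide; open, the fingers measure 117 mm over their backs; the gripper's body (75 mm by 190 mm) begins 51 mm behind the grasp point.
Start: joints at [-1.241, 0.332, -0.065, 1.46, 0.022, 1.35, -0.088], TCP at [0.216, 0.587, 0.223] pointing down, gripper open.
Joint ranges: [-2.6, 2.6], [-0.5, 2.12], [-1.47, 1.34], [0.16, 2.42], [-1.27, 4.41], [0.06, 2.06], [-2.6, 2.6]. Speed limits (rad/s): [2.22, 2.22, 2.79, 2.79, 3.14, 3.14, 3.14].

## Interface

Orientations are given as a unit quaternion [x, y, z, w].
In Python, from bench import r gives the robot as it stands.
- The arm moves only by the tool send_rows, never from a script. Its argument "commands" is a list of rows, each a list of 7 numbers: the shift along the world's x, y, z normalised to -1 to 1, where 1 is 0.03 m, then the turn, a rotation vector about the world's x, y, z normalised to -1 to 1, where 1 is 5 degrees, then the gripper command: -1 is fully open, 1 is shut, values between are in proportion. In form: [[tx, ty, tz, ax, ay, az, jaw], ...]. A call has 1 to 10 rows; each row shifts and turns the pose as measured when the row begins; what a row does not reach is not made up. A row lasts 1/12 s, in which the tool goes at most 41.7 mm and 7.16 degrees, less where a joint would pass 70% of its speed; a pose out of reach is approached as far as the arm can. A call with a number of a shift or a turn outside -1 to 1 is refused whole. A call with a gripper value outside its range is refused whole. The fingers move at their own pace and stop on an object; "grip_force" is the grip in N (left out, the last holds). Time passes only in rows, so rows that do not move let the fingers close. It gives the time, the measured TCP pose, the force and the opening at its end, in the units of the state.
- r.read_state(): the state, without advancing time (a new reading comes with each control period).
- r.camera(name): name is "scene" or "top" or "wrist"; returns the picture (400x640x3 uint8, blue, green, red); there is no depth.
- r.calibration(name): a dict with "K" (3x3 intrinsics, pixels), "R" (3x3) and "t" (3): a world point X has camera coordinates R X + t; the wrist camera has in their place "mount" (4x4, takes a point from camera to tool coordinates, whose origin is the TCP and whose axes are the flange's). Camera axes: x right, y down, z forward; pixel columns grow to the right and rows downward; lengths in m; the calibration is good to about 2 mm. A picture is of the moment at which its call begins: read the wrist's pose just before it. calibration takes no time and is no camera call.
- r.close_job(): hands the job in, once; it reports no verdict.
The state is a dict: "time": time; "joint_positions": joint angles; "joint_vel": joint speeds; "joint_torque": joint torques, N m; "ee_pos": TCP position; "eef_rot": TCP orientation; "ft_force": force on the tool from outside, world axes, zero at the start; "torque": the same for the moment, N m; "width": finger opening in m.
Only numpy, scipy, OpenCV 4.12 (cv2) and the standard library are available. Lean on these libraries where they do the work, as an engineer would, in place of code of your own. Each camera call takes 0.05 s, during which the arm holds its last target.

## Working session

There is one attempt and no reset: what is moved stays moved. The work goes in short steps, Python scripts to look and compute and a tool call to move; the robot and the scene stay as the last step left them, time stands still between calls to the robot, and variables do not carry over. Pictures are saved under pics/ and viewed, and the job is handed in when it is done.

Besides the shell and the picture viewer there is one more tool, called after ">>>" in YAML: its name, and indented under it one key for each argument. send_rows: Moves the arm, as the interface text tells. Scaled input: -1 to 1 covers 0.03 m each way for a shift and 5 degrees each way for a turn. Its arguments: {"type":"object","properties":{"commands":{"type":"array"},"grip_force":{"type":"number"}},"required":["commands"]}

```bash
mkdir -p pics; python3 - <<'E'
from bench import r
import cv2
s=r.read_state();print(s, r.hold_point_z)
for n in("scene","top"):
    cv2.imwrite(f"pics/{n}0.png",r.camera(n)); c=r.calibration(n);print(n,c)
print(r.calibration("wrist"))
E
```

```text
{'time': 0.0, 'joint_positions': array([-1.24059673,  0.33285347, -0.06470601,  1.46096355,  0.02162951,
        1.34992685, -0.08851307]), 'joint_vel': array([ 0.00033126, -0.00046941,  0.00049168,  0.00110835, -0.00084573,
        0.00139434,  0.00104201]), 'joint_torque': array([-1.53193005e-04, -6.23250532e+01,  2.46937521e-02, -3.89889979e+01,
       -6.13358058e-02,  3.97252408e-02,  1.81412051e-04]), 'ee_pos': array([0.21582659, 0.58611924, 0.22175486]), 'eef_rot': array([ 1.75476224e-01,  9.84483401e-01, -7.22972520e-04, -7.96915642e-05]), 'ft_force': array([-0.01015563,  0.37768325, -0.6462262 ]), 'torque': array([-0.03407029, -0.05390658,  0.0337501 ]), 'width': 0.08684728963639565} 0.0187
scene {'K': array([[407.60589394,   0.        , 318.55636183],
       [  0.        , 407.60589394, 202.31746495],
       [  0.        ,   0.        ,   1.        ]]), 'R': array([[-0.89080408, -0.45438352, -0.00192638],
       [-0.42655233,  0.83768795, -0.34107479],
       [ 0.15659247, -0.30300912, -0.94003419]]), 't': array([0.50936776, 0.25066481, 1.31884799])}
top {'K': array([[501.0
[... 154 characters left out ...]
[-0.00109266, -0.99997053, -0.00759889],
       [-0.98426597,  0.00241809, -0.17667667],
       [ 0.17668984,  0.00728628, -0.98423961]]), 't': array([0.03084368, 0.57065874, 1.96281538])}
{'K': array([[300.34057948,   0.        , 321.16038099],
       [  0.        , 300.34057948, 201.93681528],
       [  0.        ,   0.        ,   1.        ]]), 'mount': array([[-2.01769237e-06, -9.60368608e-01, -2.78733092e-01,
         7.67136840e-02],
       [ 9.99999870e-01, -1.44234352e-04,  4.89717424e-04,
         6.84089567e-04],
       [-5.10512128e-04, -2.78733055e-01,  9.60368483e-01,
        -1.62861302e-01],
       [ 0.00000000e+00,  0.00000000e+00,  0.00000000e+00,
         1.00000000e+00]])}
```

View pics/scene0.png

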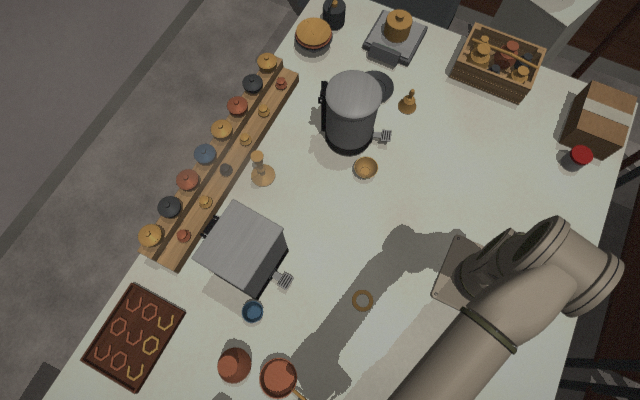

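View pics/top0.png

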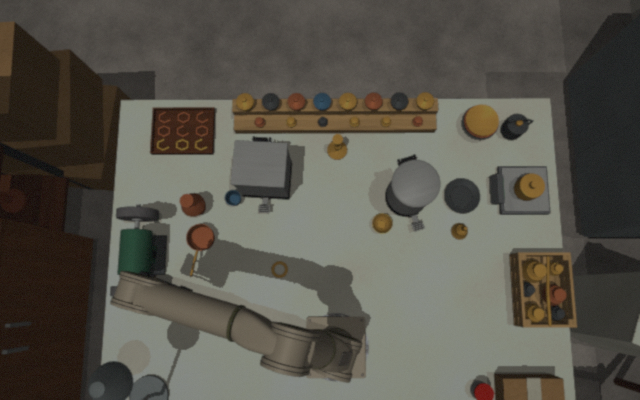

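The round bin is on the robot's right, with its pedal near (384,136) in scene and (417,225) in top. The square bin is on the left. I'll enlarge both crops.

```bash
python3 - <<'E'
import cv2
a=cv2.imread("pics/scene0.png")[60:190,300:430];b=cv2.imread("pics/top0.png")[145:245,365:475]
cv2.imwrite("pics/s1.png",cv2.resize(a,None,fx=4.5,fy=4.5,interpolation=2))
cv2.imwrite("pics/t1.png",cv2.resize(b,None,fx=6,fy=6,interpolation=2)[:600])
E
```

```text
(no output)
```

View pics/s1.png

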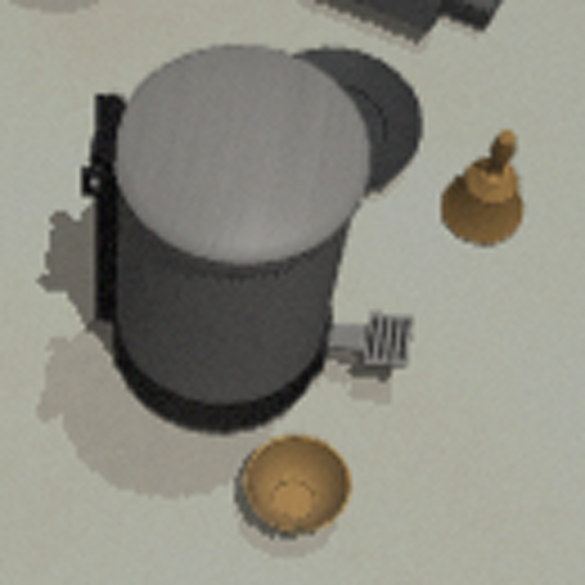

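View pics/t1.png

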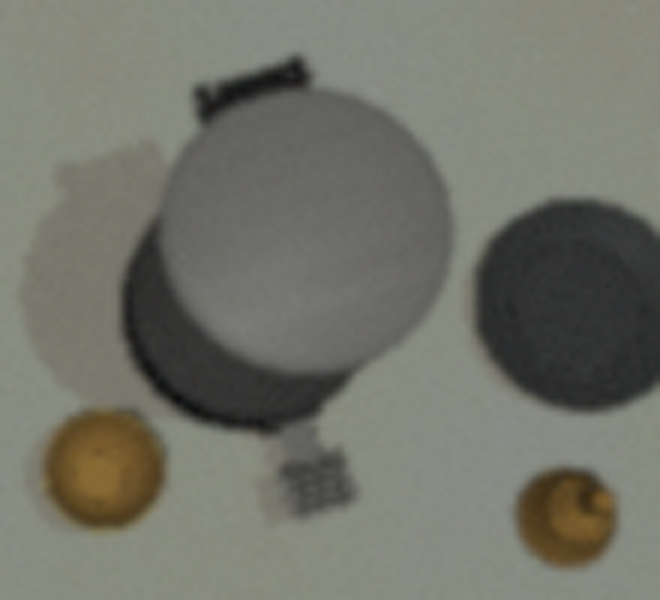

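```bash
cat > h.py <<'E'
from bench import r
import cv2,numpy as np
def P(n):
    c=r.calibration(n);return c["K"]@np.c_[c["R"],c["t"]]
def tri(a,b):
    X=cv2.triangulatePoints(P("scene"),P("top"),np.array(a,float).reshape(2,1),np.array(b,float).reshape(2,1))[:,0];return X[:3]/X[3]
def atz(n,p,z):
    c=r.calibration(n);d=c["R"].T@np.linalg.inv(c["K"])@[p[0],p[1],1];o=-c["R"].T@c["t"];return o+d*(z-o[2])/d[2]
E
python3 - <<'E'
from h import *
for k,a,b,z in [("tread",(386.2,135.3),(417.8,225.7),.045),("lid",(354,94.4),(416.2,183.3),.265),("bowl",(365.8,167.8),(382.5,223),.03),("bell",(300+483/4.5,60+208/4.5),(365+563/6.,145+518/6.),.03)]:
    print(k,tri(a,b).round(3),atz("scene",a,z).round(3),atz("top",b,z).round(3))
E
```

```text
tread [ 0.471 -0.337  0.028] [ 0.468 -0.327  0.045] [ 0.469 -0.334  0.045]
lid [ 0.599 -0.299  0.242] [ 0.594 -0.284  0.265] [ 0.594 -0.295  0.265]
bowl [ 0.485 -0.198  0.005] [ 0.481 -0.186  0.03 ] [ 0.482 -0.195  0.03 ]
bell [ 0.452 -0.51  -0.01 ] [ 0.449 -0.482  0.03 ] [ 0.448 -0.5    0.03 ]
```

>>> send_rows:
  commands:
    - [0,0,1,0,0,-0.9,1]
    - [0.2,-0.4,1,0,0,-0.9,1]
    - [0.43,-0.9,0.5,0,0,-0.9,1]
    - [0.43,-0.9,0.2,0,0,-0.9,1]
    - [0.43,-0.9,0,0,0,-0.9,1]
    - [0.43,-0.9,0,0,0,-0.9,1]
    - [0.43,-0.9,0,0,0,-0.9,1]
    - [0.43,-0.9,0,0,0,-0.9,1]
  grip_force: 20

```text
time: 0.77
ee_pos: [0.2951, 0.4078, 0.3003]
eef_rot: [0.478, 0.879, -0.004, -0.004]
ft_force: [0.5, 0.1, 0.5]
width: 0.0414
```

>>> send_rows:
  commands:
    - [0.43,-0.9,0,0,0,-0.95,1]
    - [0.43,-0.9,0,0,0,-0.95,1]
    - [0.43,-0.9,0,0,0,-0.95,1]
    - [0.43,-0.9,0,0,0,-0.95,1]
    - [0.43,-0.9,0,0,0,-0.95,1]
    - [0.43,-0.9,0,0,0,-0.95,1]
    - [0.43,-0.9,0,0,0,-0.95,1]
    - [0.43,-0.9,0,0,0,-0.95,1]
    - [0.43,-0.9,0,0,0,-0.95,1]
    - [0.43,-0.9,0,0,0,-0.95,1]

```text
time: 1.6
ee_pos: [0.4265, 0.1217, 0.2981]
eef_rot: [0.804, 0.595, -0.003, -0.007]
ft_force: [0.9, 0.8, -0.1]
width: 0.0004
```

>>> send_rows:
  commands:
    - [0,-0.9,0,0,0,-1,1]
    - [0,-0.9,0,0,0,-1,1]
    - [0,-0.9,0,0,0,-1,1]
    - [0,-0.9,0,0,0,-1,1]
    - [0,-0.9,0,0,0,-1,1]
    - [0,-0.9,0,0,0,-1,1]
    - [0,-0.9,0,0,0,-1,1]

```text
time: 2.18
ee_pos: [0.4257, -0.0782, 0.2962]
eef_rot: [0.951, 0.31, -0.002, -0.008]
ft_force: [0.8, 0.4, 0.6]
width: 0.0007
```

```bash
python3 - <<'E'
from h import *
from scipy.spatial.transform import Rotation as R
s=r.read_state();print(s["ee_pos"],s["joint_positions"].round(2));print(R.from_quat(s["eef_rot"]).as_matrix().round(3))
E
```

```text
[ 0.42566916 -0.07817738  0.29618051] [-0.57 -0.19  0.58  1.83  0.09  1.48 -0.95]
[[ 0.808  0.589 -0.009]
 [ 0.589 -0.808  0.014]
 [ 0.001 -0.017 -1.   ]]
```

>>> send_rows:
  commands:
    - [-0.1,-0.9,0,0,0,-0.95,1]
    - [-0.1,-0.9,0,0,0,-0.95,1]
    - [-0.1,-0.9,0,0,0,-0.95,1]
    - [-0.1,-0.9,0,0,0,-0.95,1]
    - [-0.1,-0.9,0,0.29,-0.96,0,1]
    - [-0.1,-0.9,0,0.29,-0.96,0,1]
    - [-0.1,-0.9,-0.3,0.29,-0.96,0,1]
    - [-0.1,-0.9,-0.5,0.29,-0.96,0,1]
    - [0,-0.9,-0.5,0.29,-0.96,0,1]
    - [0,-0.9,-0.5,0.29,-0.96,0,1]

```text
time: 3.02
ee_pos: [0.3996, -0.3611, 0.244]
eef_rot: [0.955, 0.133, 0.261, -0.042]
ft_force: [-1.9, -0.1, 3.1]
width: 0.0005
```

```bash
python3 - <<'E'
from h import *
from scipy.spatial.transform import Rotation as R
s=r.read_state();print(s["ee_pos"],s["eef_rot"],s["joint_positions"].round(2));print(R.from_quat(s["eef_rot"]).as_matrix().round(3))
cv2.imwrite("pics/w1.png",r.camera("wrist"))
E
```

```text
[ 0.39957637 -0.36113802  0.24404833] [ 0.95528872  0.13302007  0.26065908 -0.04226075] [-0.55 -0.39  1.32  1.93 -0.11  1.06 -0.45]
[[ 0.829  0.276  0.487]
 [ 0.232 -0.961  0.15 ]
 [ 0.509 -0.011 -0.861]]
```

View pics/w1.png

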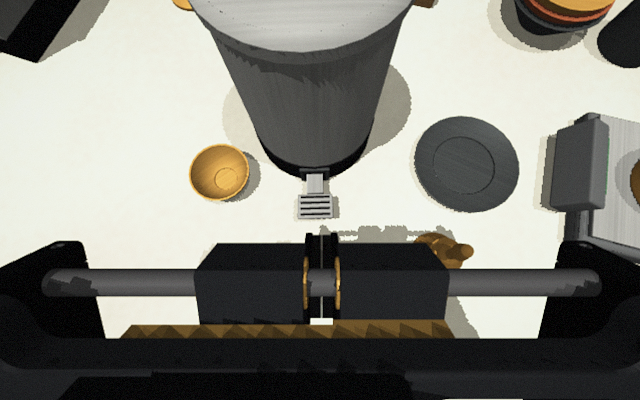

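The wrist view shows the tread at about (315,206), the bowl at (219,172) and the bell behind the right finger at (443,248). Joint 3 is close to its limit, so I'll watch it.

```bash
cat >> h.py <<'E'
from scipy.spatial.transform import Rotation as Ro
def wray(p,pos,q):
    c=r.calibration("wrist");T=np.eye(4);T[:3,:3]=Ro.from_quat(q).as_matrix();T[:3,3]=pos
    M=T@c["mount"];d=M[:3,:3]@np.linalg.inv(c["K"])@[p[0],p[1],1];return M[:3,3],d
def watz(p,pos,q,z):
    o,d=wray(p,pos,q);return o+d*(z-o[2])/d[2]
E
python3 - <<'E'
from h import *
pos=[0.39957637,-0.36113802,0.24404833];q=[0.95528872,0.13302007,0.26065908,-0.04226075]
for p in [(315,206),(316,184),(315,196),(315,218)]: print(watz(p,pos,q,.045).round(4))
a=cv2.imread("pics/w1.png")[120:260,220:420]
cv2.imwrite("pics/w1c.png",cv2.resize(a,None,fx=4,fy=4,interpolation=2))
E
```

```text
[ 0.4692 -0.3296  0.045 ]
[ 0.4983 -0.3225  0.045 ]
[ 0.4821 -0.3258  0.045 ]
[ 0.454  -0.3341  0.045 ]
```

View pics/w1c.png

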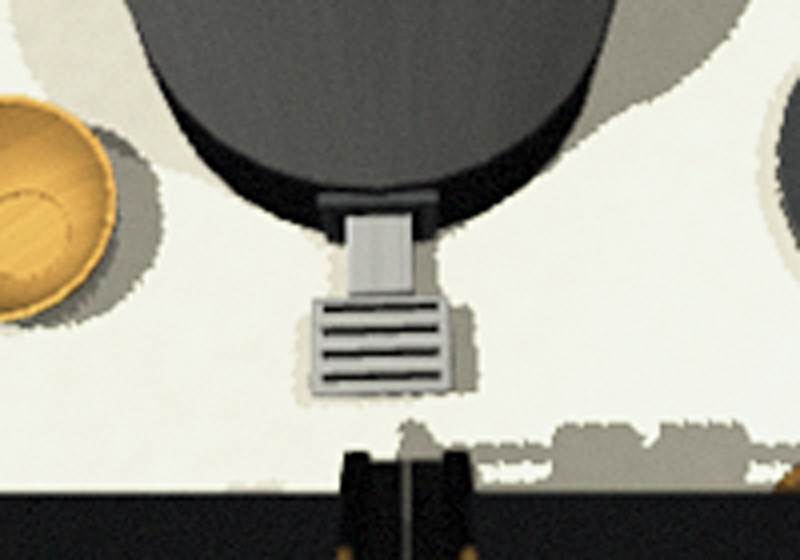

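>>> send_rows:
  commands:
    - [0.3,0.3,-0.5,0,0,0,1]
    - [0.3,0.3,-0.5,0,0,0,1]
    - [0.3,0.3,-0.5,0,0,0,1]

```text
time: 3.32
ee_pos: [0.4261, -0.3309, 0.2]
eef_rot: [0.954, 0.135, 0.264, -0.039]
ft_force: [0.2, -0.6, 0.3]
width: 0.0008
```

```bash
python3 - <<'E'
from h import *
s=r.read_state();print(s["ee_pos"],s["joint_positions"].round(3));print(Ro.from_quat(s["eef_rot"]).as_matrix().round(3))
E
```

```text
[ 0.42613271 -0.33088824  0.20004064] [-0.678 -0.499  1.338  2.023  0.046  0.926 -0.602]
[[ 0.824  0.279  0.494]
 [ 0.237 -0.96   0.147]
 [ 0.515 -0.004 -0.857]]
```

>>> send_rows:
  commands:
    - [-0.5,0,0.8,-0.29,0.96,0,1]
    - [-0.5,-0.2,0.8,-0.29,0.96,0,1]
    - [-0.3,-0.7,0.8,-0.29,0.96,0,1]
    - [-0.3,-0.8,0.8,-0.29,0.96,0,1]
    - [-0.3,-0.9,0.5,-0.29,0.96,0,1]
    - [-0.5,-0.8,0,-0.29,0.96,0,1]
    - [-0.7,-0.7,0,0,0,0,1]
    - [-0.7,-0.7,0,0,0,0,1]
    - [-0.8,-0.5,0,0,0,0,1]
    - [-0.8,-0.5,0,0,0,0,1]

```text
time: 4.15
ee_pos: [0.2539, -0.4614, 0.3085]
eef_rot: [0.988, 0.152, 0.01, 0.012]
ft_force: [0.5, -0.8, 0.1]
width: 0.0002
```

```bash
python3 - <<'E'
from h import *
s=r.read_state();print(s["ee_pos"],s["joint_positions"].round(3));print(Ro.from_quat(s["eef_rot"]).as_matrix().round(3))
E
```

```text
[ 0.25389026 -0.46140304  0.30845805] [-0.725 -0.499  1.338  1.652  0.489  1.578 -0.663]
[[ 0.954  0.299  0.024]
 [ 0.3   -0.954 -0.021]
 [ 0.017  0.027 -0.999]]
```

>>> send_rows:
  commands:
    - [-0.2,-1,0,0,0,-1,1]
    - [-0.4,-0.9,0,0,0,-1,1]
    - [-0.6,-0.8,0,0,0,-1,1]
    - [-0.8,-0.6,0,0,0,-1,1]
    - [-1,-0.2,0,0,0,-1,1]
    - [-1,0,0,0,0,-1,1]
    - [-1,0,0,0,0,-1,1]
    - [-1,0,0,0,0,-1,1]

```text
time: 4.82
ee_pos: [0.0455, -0.5241, 0.3185]
eef_rot: [0.977, -0.21, 0.008, 0.038]
ft_force: [-0.1, -1.0, 0.7]
width: 0.0003
```

```bash
python3 - <<'E'
from h import *
s=r.read_state();print(s["ee_pos"],s["joint_positions"].round(3));print(Ro.from_quat(s["eef_rot"]).as_matrix().round(3))
E
```

```text
[ 0.0454722  -0.52409908  0.31848452] [-0.245 -0.491  1.259  1.674  0.509  1.559 -0.99 ]
[[ 0.912 -0.41  -0.001]
 [-0.409 -0.909 -0.078]
 [ 0.031  0.071 -0.997]]
```

>>> send_rows:
  commands:
    - [1,-0.3,0,0,0,1,1]
    - [1,0,0,0,0,1,1]
    - [1,0,0,0,0,1,1]
    - [1,0,0,0,0,1,1]
    - [1,0.2,0,0,0,1,1]
    - [1,0.3,0,0,0,1,1]
    - [0.9,0.4,0,0,0,1,1]
    - [0.8,0.6,0,0,0,1,1]
    - [0.8,0.6,0,0,0,0,1]
    - [0.6,0.8,0,0,0,0,1]

```text
time: 5.65
ee_pos: [0.2914, -0.4379, 0.3195]
eef_rot: [0.992, 0.119, 0.023, 0.036]
ft_force: [0.8, 0.1, -0.1]
width: 0.0006
```

```bash
python3 - <<'E'
from h import *
s=r.read_state();print(s["ee_pos"],s["joint_positions"].round(3));print(Ro.from_quat(s["eef_rot"]).as_matrix().round(3))
E
```

```text
[ 0.2914038  -0.43787317  0.31954504] [-0.701 -0.455  1.257  1.679  0.461  1.529 -0.792]
[[ 0.971  0.234  0.054]
 [ 0.238 -0.969 -0.066]
 [ 0.037  0.077 -0.996]]
```

```bash
cat > kin.py <<'E'
import numpy as np, itertools
from scipy.spatial.transform import Rotation as Ro
from scipy.optimize import least_squares
J=np.array([[-1.24059673,.33285347,-.06470601,1.46096355,.02162951,1.34992685,-.08851307],
[-0.57,-0.19,0.58,1.83,0.09,1.48,-0.95],[-0.55,-0.39,1.32,1.93,-0.11,1.06,-0.45],
[-0.678,-0.499,1.338,2.023,0.046,0.926,-0.602],[-0.725,-0.499,1.338,1.652,0.489,1.578,-0.663],
[-0.245,-0.491,1.259,1.674,0.509,1.559,-0.99],[-0.701,-0.455,1.257,1.679,0.461,1.529,-0.792]])
Pp=np.array([[.21582659,.58611924,.22175486],[.42566916,-.07817738,.29618051],[.39957637,-.36113802,.24404833],
[.42613271,-.33088824,.20004064],[.25389026,-.46140304,.30845805],[.0454722,-.52409908,.31848452],[.2914038,-.43787317,.31954504]])
Q=np.array([[1.75476224e-01,9.84483401e-01,-7.22972520e-04,-7.96915642e-05],[.951,.31,-.002,-.008],
[.95528872,.13302007,.26065908,-.04226075],[.954,.135,.264,-.039],[.988,.152,.01,.012],[.977,-.21,.008,.038],[.992,.119,.023,.036]])
Rm=Ro.from_quat(Q)
def fk(q,p,s):
    # p: d1,a2y,d3,a4x,a4y,d5,ay5,a6x,d7, yaw0, az0, off3, off5
    axes=['z','y','z','y','z','y','z']
    off=[p[10],0,p[11],0,p[12],0,p[9]]
    tr=[[0,0,p[0]],[0,p[1],0],[0,0,p[2]],[p[3],p[4],0],[-p[3],0,p[5]],[p[7],p[6],0],[0,0,p[8]]]
    R=Ro.identity();x=np.zeros(3);
    for i in range(7):
        if i==1:pass
        R=R*Ro.from_euler(axes[i],s[i]*q[i]+off[i]); x=x+R.apply(tr[i])
    return x,R
def res(p,s):
    o=[]
    for q,P,R in zip(J,Pp,Rm):
        x,r=fk(q,p,s);o+=list(x-P)+list(.3*(r.inv()*R).as_rotvec())
    return np.array(o)
if __name__=="__main__":
    best=[]
    for c in itertools.product([1,-1],repeat=3):
        for off7 in(0,np.pi/2,np.pi,-np.pi/2):
            s=[-1,1,c[0],1,c[1],1,c[2]]
            p0=np.array([.3,0,.4,0,0,.4,0,0,.25,off7,0,0,0])
            f=least_squares(res,p0,args=(s,));best.append((f.cost,s,f.x))
    best.sort(key=lambda b:b[0])
    for b in best[:3]:print(b[0],b[1],b[2].round(3))
    np.save("fit.npy",np.r_[best[0][2],best[0][1]])
    print(np.abs(res(best[0][2],best[0][1]).reshape(-1,6)).max(0))
E
python3 kin.py
```

```text
2.3261197755469134e-06 [-1, 1, -1, 1, -1, 1, -1] [ 2.580e-01 -2.100e-02  4.470e-01 -0.000e+00 -2.300e-02  4.910e-01
 -1.000e-03 -0.000e+00  3.500e-01  1.569e+00 -1.000e-03 -1.000e-03
  0.000e+00]
2.326119775546939e-06 [-1, 1, -1, 1, -1, 1, -1] [ 2.580e-01 -2.100e-02  4.470e-01 -0.000e+00 -2.300e-02  4.910e-01
 -1.000e-03 -0.000e+00  3.500e-01 -4.714e+00 -1.000e-03 -1.000e-03
  0.000e+00]
2.3261197755792836e-06 [-1, 1, -1, 1, -1, 1, -1] [ 2.580e-01 -2.100e-02  4.470e-01 -0.000e+00 -2.300e-02  4.910e-01
 -1.000e-03 -0.000e+00  3.500e-01  1.569e+00 -1.000e-03 -1.000e-03
  0.000e+00]
[0.0004115  0.00074986 0.00098399 0.00052312 0.00038603 0.00072854]
```

```bash
cat > plan.py <<'E'
from kin import *
b=np.load("fit.npy");p=b[:13];s=b[13:]
lo=np.array([-2.6,-.5,-1.47,.16,-1.27,.06,-2.6]);hi=np.array([2.6,2.12,1.34,2.42,4.41,2.06,2.6])
def rot(yaw,tilt): # yaw= direction of tool x (deg), tilt toward bin x, tilt in tool-x plane
    a=np.radians(yaw);x=np.array([np.cos(a),np.sin(a),0]);z=np.array([0,0,-1.]);y=np.cross(z,x)
    return Ro.from_rotvec(np.radians(tilt)*np.cross([0,0,-1],[np.cos(np.radians(16.7)),np.sin(np.radians(16.7)),0]))*Ro.from_matrix(np.c_[x,y,z])
def jac(q):
    Jm=np.zeros((6,7));x0,r0=fk(q,p,s)
    for i in range(7):
        d=q.copy();d[i]+=1e-6;x,r=fk(d,p,s);Jm[:3,i]=(x-x0)/1e-6;Jm[3:,i]=(r*r0.inv()).as_rotvec()/1e-6
    return Jm
E
cat > a.py <<'E'
from plan import *
rng=np.random.default_rng(0)
for tilt in(10,20,30):
  for yaw in(16.7,196.7,-13,0,30,45):
    T=np.array([.465,-.332,.02]);R=rot(yaw,tilt)
    f=lambda q:np.r_[fk(q,p,s)[0]-T,.3*(R.inv()*fk(q,p,s)[1]).as_rotvec()]
    S=[]
    for k in range(25):
        q0=lo+(hi-lo)*rng.random(7)
        o=least_squares(f,q0,bounds=(lo,hi))
        if o.cost<1e-7:S.append((np.min(np.minimum(o.x-lo,hi-o.x)),o.x))
    S.sort(key=lambda t:-t[0])
    print(tilt,yaw,len(S),[(round(m,2),q.round(2)) for m,q in S[:2]])
E
python3 a.py
```

```text
10 16.7 16 [(np.float64(0.55), array([ 1.39,  0.54, -0.92,  1.87,  0.39,  0.85, -0.96])), (np.float64(0.54), array([ 1.01,  0.4 , -0.45,  1.88,  0.05,  0.79, -0.71]))]
10 196.7 14 [(np.float64(0.46), array([ 1.46,  0.58, -1.01,  1.86,  0.47,  0.87,  2.13])), (np.float64(0.33), array([ 1.28,  0.47, -0.77,  1.87,  0.26,  0.82,  2.27]))]
10 -13 10 [(np.float64(0.55), array([ 1.19,  0.44, -0.67,  1.87,  0.19,  0.8 , -1.33])), (np.float64(0.52), array([ 0.78,  0.36, -0.18,  1.9 , -0.11,  0.78, -1.11]))]
10 0 17 [(np.float64(0.55), array([ 1.36,  0.52, -0.88,  1.87,  0.35,  0.84, -1.22])), (np.float64(0.55), array([ 1.27,  0.47, -0.76,  1.87,  0.26,  0.82, -1.15]))]
10 30 9 [(np.float64(0.54), array([ 1.12,  0.42, -0.57,  1.88,  0.12,  0.8 , -0.53])), (np.float64(0.54), array([ 1.1 ,  0.42, -0.56,  1.88,  0.11,  0.8 , -0.53]))]
10 45 20 [(np.float64(0.55), array([ 1.29,  0.48, -0.78,  1.87,  0.27,  0.82, -0.38])), (np.float64(0.55), array([ 1.27,  0.47, -0.76,  1.87,  0.26,  0.82, -0.37]))]
20 16.7 14 [(np.float64(0.47), array([ 1.4 ,  0.45, -0.78,  1.95,  0.03,  0.66, -0.6 ])), (np.float6
[... 1194 characters left out ...]
1, -1.39,  2.01,  0.71,  0.71,  2.14]))]
30 -13 12 [(np.float64(0.41), array([ 1.67,  0.54, -0.98,  2.01, -0.05,  0.56, -0.94])), (np.float64(0.4), array([ 1.57,  0.48, -0.85,  2.02, -0.21,  0.56, -0.81]))]
30 0 17 [(np.float64(0.41), array([ 1.72,  0.58, -1.05,  2.01,  0.06,  0.56, -0.8 ])), (np.float64(0.4), array([ 1.57,  0.48, -0.86,  2.02, -0.2 ,  0.56, -0.59]))]
30 30 11 [(np.float64(0.41), array([ 1.68,  0.55, -0.99,  2.01, -0.03,  0.56, -0.21])), (np.float64(0.4), array([ 1.54,  0.47, -0.82,  2.02, -0.24,  0.56, -0.04]))]
30 45 15 [(np.float64(0.41), array([ 1.64,  0.52, -0.94,  2.01, -0.1 ,  0.56,  0.11])), (np.float64(0.4), array([ 1.57,  0.48, -0.85,  2.02, -0.21,  0.56,  0.2 ]))]
```

```bash
cat >> plan.py <<'E'
def row(q,c,n=5):
    x,R=fk(q,p,s);T=x+.03*np.array(c[:3]);RT=Ro.from_rotvec(np.radians(5)*np.array(c[3:6]))*R
    for k in range(n):
        x,R=fk(q,p,s);e=np.r_[T-x,(RT*R.inv()).as_rotvec()]
        J_=jac(q);free=np.ones(7,bool)
        for _ in range(4):
            Jf=J_[:,free];d=np.zeros(7);d[free]=Jf.T@np.linalg.solve(Jf@Jf.T+1e-5*np.eye(6),e)
            bad=free&((q+d<lo+.001)|(q+d>hi-.001))
            if not bad.any():break
            free&=~bad
        q=np.clip(q+d,lo+.001,hi-.001)
    return q
E
cat > b.py <<'E'
from plan import *
q=J[0].copy()
L=[[0,0,1,0,0,-.9],[.2,-.4,1,0,0,-.9],[.43,-.9,.5,0,0,-.9],[.43,-.9,.2,0,0,-.9]]+[[.43,-.9,0,0,0,-.9]]*4+[[.43,-.9,0,0,0,-.95]]*10+[[0,-.9,0,0,0,-1]]*7
for c in L:q=row(q,c)
print(q.round(2),J[1])
q=J[4].copy()
for c in [[-0.2,-1,0,0,0,-1],[-0.4,-0.9,0,0,0,-1],[-0.6,-0.8,0,0,0,-1],[-0.8,-0.6,0,0,0,-1],[-1,-0.2,0,0,0,-1],[-1,0,0,0,0,-1],[-1,0,0,0,0,-1],[-1,0,0,0,0,-1]]:q=row(q,c)
print(q.round(2),J[5])
q=J[5].copy()
for c in [[1,-0.3,0,0,0,1],[1,0,0,0,0,1],[1,0,0,0,0,1],[1,0,0,0,0,1],[1,.2,0,0,0,1],[1,.3,0,0,0,1],[.9,.4,0,0,0,1],[.8,.6,0,0,0,1],[.8,.6,0,0,0,0],[.6,.8,0,0,0,0]]:q=row(q,c)
print(q.round(2),J[6])
E
python3 b.py
```

```text
[-0.61 -0.2   0.53  1.83  0.1   1.49 -0.94] [-0.57 -0.19  0.58  1.83  0.09  1.48 -0.95]
[-0.26 -0.5   1.25  1.67  0.5   1.59 -0.97] [-0.245 -0.491  1.259  1.674  0.509  1.559 -0.99 ]
[-0.77 -0.45  1.28  1.66  0.46  1.53 -0.79] [-0.701 -0.455  1.257  1.679  0.461  1.529 -0.792]
```

```bash
cat > c.py <<'E'
from plan import *
import sys,time
def goto(q,T,R,mx=60):
    mm=9;Q=[]
    x,r0=fk(q,p,s);e=(R*r0.inv()).as_rotvec();n=int(np.ceil(max(np.abs(T-x).max()/.028,np.abs(np.degrees(e)).max()/4.8)));
    for k in range(n):
        x,r0=fk(q,p,s);m=n-k
        q=row(q,np.r_[(T-x)/m/.03,np.degrees((R*r0.inv()).as_rotvec())/m/5],2);Q.append(q)
    x,r0=fk(q,p,s);err=np.linalg.norm(T-x)+.3*np.linalg.norm((R*r0.inv()).as_rotvec())
    return q,n,err,Q
if __name__=="__main__":
    rng=np.random.default_rng(int(sys.argv[1]));t0=time.time();best=-9
    pre=(np.array([.44,-.34,.12]));press=np.array([.465,-.332,.02])
    while time.time()-t0<150:
        q=J[6].copy();N=0;W=[];E=0
        for w in range(rng.integers(0,3)):
            a=np.radians(rng.uniform(-110,40));rr=rng.uniform(.4,.75);z=rng.uniform(.32,.55)
            if rr*np.cos(a)>.45 and z<.4:z=.42
            T=np.array([rr*np.cos(a),rr*np.sin(a),z]);yaw=rng.uniform(-130,130)
            R=Ro.from_rotvec(np.radians(np.r_[rng.uniform(-30,30,2),0]))*rot(yaw,0)
            q,n,e,_=goto(q,T,R);N+=n;W.append((T.round(3),yaw,R.as_quat()));E=max(E,e)
        yaw=rng.uniform(-5,35);tl=rng.uniform(18,28)
        q,n,e,_=goto(q,np.array([.40,-.345,.30]),rot(yaw,tl));N+=n;E=max(E,e)
        q1,n,e,_=goto(q,pre,rot(yaw,tl));E=max(E,e)
        q1,n,e,_=goto(q1,press,rot(yaw,tl));E=max(E,e)
        sc=np.min(np.minimum(q1-lo,hi-q1))-.001*N-(E>.03)*1
        if sc>best:best=sc;print(round(sc,3),N,round(E,3),q1.round(2),yaw,tl,W,flush=True)
E
for i in 1 2 3 4;do OMP_NUM_THREADS=1 python3 c.py $i >c$i.txt & done; wait; tail -n 1 c?.txt; nproc
```

```text
==> c1.txt <==
0.41 28 0.0 [ 0.84  0.33 -0.14  1.98 -0.41  0.68 -0.18] 21.480013948664745 20.217289002022188 [(array([ 0.027, -0.402,  0.377]), -48.30797357747018, array([ 0.89052414, -0.39935812,  0.19895929,  0.08885409]))]

==> c2.txt <==
0.384 39 0.011 [ 1.    0.34 -0.28  2.   -0.43  0.65 -0.2 ] 17.2439156867309 23.3180666876291 [(array([0.517, 0.141, 0.464]), 37.27981548374456, array([ 0.91995683,  0.31031319, -0.13212535, -0.19982006]))]

==> c3.txt <==
0.411 53 0.001 [ 1.1   0.37 -0.45  1.96 -0.18  0.68 -0.82] -4.209247340351978 18.681246906132998 [(array([0.576, 0.345, 0.502]), -48.6089858918061, array([ 0.87824341, -0.39662502,  0.15593067, -0.21693948]))]

==> c4.txt <==
0.416 37 0.001 [ 1.21  0.38 -0.55  1.97 -0.18  0.65 -0.37] 20.456687758186447 20.761910876548285 [(array([0.496, 0.03 , 0.446]), -70.26620742413067, array([ 0.81694603, -0.57486472,  0.03318609, -0.03206902]))]
4
```

```bash
cat > d.py <<'E'
from c import *
for T,qt,yaw,tl in [([.027,-.402,.377],[.8905,-.3994,.199,.0889],21.5,20.2),([.496,.03,.446],[.817,-.5749,.0332,-.0321],20.5,20.8)]:
    q,n,e,Q=goto(J[6].copy(),np.array(T),Ro.from_quat(qt));
    print("seg1",n,e);print(np.array(Q)[::2].round(2));print("maxstep",np.abs(np.diff(np.array(Q),axis=0)).max(0).round(2))
    q,n,e,Q=goto(q,np.array([.4,-.345,.30]),rot(yaw,tl))
    print("seg2",n,e);print(np.array(Q)[::2].round(2));print("maxstep",np.abs(np.diff(np.array(Q),axis=0)).max(0).round(2))
E
python3 d.py
```

```text
seg1 13 1.351406574643201e-06
[[-0.57 -0.47  1.15  1.72  0.45  1.51 -0.85]
 [-0.28 -0.48  0.97  1.78  0.39  1.47 -0.92]
 [ 0.01 -0.48  0.79  1.84  0.31  1.42 -0.97]
 [ 0.33 -0.48  0.63  1.89  0.21  1.38 -0.98]
 [ 0.66 -0.48  0.47  1.92  0.09  1.34 -0.96]
 [ 1.01 -0.48  0.33  1.95 -0.05  1.32 -0.91]
 [ 1.36 -0.48  0.19  1.96 -0.2   1.32 -0.85]]
maxstep [0.18 0.   0.09 0.04 0.07 0.02 0.04]
seg2 15 1.1894235120753048e-06
[[ 1.33 -0.48  0.17  1.97 -0.21  1.32 -0.82]
 [ 1.26 -0.46  0.14  1.98 -0.24  1.31 -0.75]
 [ 1.19 -0.42  0.11  1.97 -0.26  1.3  -0.68]
 [ 1.13 -0.37  0.07  1.96 -0.29  1.29 -0.6 ]
 [ 1.06 -0.3   0.04  1.93 -0.31  1.28 -0.53]
 [ 1.   -0.22  0.    1.89 -0.32  1.27 -0.45]
 [ 0.95 -0.13 -0.03  1.83 -0.33  1.27 -0.37]
 [ 0.9  -0.03 -0.07  1.75 -0.33  1.27 -0.29]]
maxstep [0.03 0.05 0.02 0.04 0.01 0.01 0.04]
seg1 18 0.0006641912773148186
[[-0.66 -0.42  1.19  1.69  0.42  1.53 -0.9 ]
 [-0.58 -0.37  1.05  1.71  0.34  1.55 -1.12]
 [-0.54 -0.34  0.92  1.72  0.29  1.57 -1.37]
 [-0.51 -0.32  0.8   1.71  0.24  1.59 -1.62]
 [-0.5  -0.29  0.7   1.69  0.19  1.61 -1.87]
 [-0.5  -0.25  0.61  1.66  0.15  1.63 -2.12]
 [-0.51 -0.21  0.53  1.61  0.11  1.64 -2.37]
 [ 0.07 -0.11 -0.05  1.54 -0.01  1.64 -2.54]
 [ 1.56 -0.21 -1.37  1.42 -0.24  1.66 -2.58]]
maxstep [1.31 0.13 1.18 0.08 0.15 0.04 0.13]
seg2 19 1.039418144742052e-06
[[ 1.66 -0.31 -1.38  1.42 -0.34  1.67 -2.49]
 [ 1.52 -0.28 -1.22  1.51 -0.3   1.6  -2.28]
 [ 1.44 -0.28 -1.08  1.58 -0.3   1.53 -2.04]
 [ 1.39 -0.28 -0.96  1.65 -0.31  1.48 -1.79]
 [ 1.36 -0.27 -0.86  1.7  -0.32  1.42 -1.54]
 [ 1.34 -0.24 -0.77  1.74 -0.33  1.37 -1.28]
 [ 1.34 -0.2  -0.69  1.76 -0.33  1.33 -1.03]
 [ 1.34 -0.15 -0.62  1.77 -0.34  1.3  -0.78]
 [ 1.35 -0.08 -0.57  1.76 -0.35  1.28 -0.53]
 [ 1.37 -0.01 -0.53  1.73 -0.35  1.27 -0.29]]
maxstep [0.07 0.04 0.08 0.04 0.03 0.04 0.13]
```

```bash
cat > rows.py <<'E'
from plan import *
import sys
from bench import r
def need(T,R,n):
    st=r.read_state();x=st["ee_pos"];r0=Ro.from_quat(st["eef_rot"])
    print("pos",x.round(4),"q",st["joint_positions"].round(2),"F",st["ft_force"].round(1))
    print(n,"rows of",((T-x)/n/.03).round(2),(np.degrees((R*r0.inv()).as_rotvec())/n/5).round(2))
E
python3 -c "
from rows import *
need(np.array([.027,-.402,.377]),Ro.from_quat([.8905,-.3994,.199,.0889]),16)"
```

```text
pos [ 0.2914 -0.4379  0.3195] q [-0.7  -0.46  1.26  1.68  0.46  1.53 -0.79] F [ 0.8  0.1 -0.1]
16 rows of [-0.55  0.07  0.12] [-0.04 -0.31 -0.75]
```

>>> send_rows:
  commands:
    - [-0.55,0.07,0.12,-0.04,-0.31,-0.75,1]
    - [-0.55,0.07,0.12,-0.04,-0.31,-0.75,1]
    - [-0.55,0.07,0.12,-0.04,-0.31,-0.75,1]
    - [-0.55,0.07,0.12,-0.04,-0.31,-0.75,1]
    - [-0.55,0.07,0.12,-0.04,-0.31,-0.75,1]
    - [-0.55,0.07,0.12,-0.04,-0.31,-0.75,1]
    - [-0.55,0.07,0.12,-0.04,-0.31,-0.75,1]
    - [-0.55,0.07,0.12,-0.04,-0.31,-0.75,1]

```text
time: 6.32
ee_pos: [0.1697, -0.4069, 0.3478]
eef_rot: [0.981, -0.138, 0.116, 0.068]
ft_force: [-0.5, -1.0, 1.5]
width: 0.0004
```

```bash
python3 -c "
from rows import *
need(np.array([.027,-.402,.377]),Ro.from_quat([.8905,-.3994,.199,.0889]),9)"
```

```text
pos [ 0.1697 -0.4069  0.3478] q [ 0.26 -0.49  0.62  1.9   0.23  1.39 -1.  ] F [-0.5 -1.   1.5]
9 rows of [-0.53  0.02  0.11] [-0.02 -0.28 -0.69]
```

>>> send_rows:
  commands:
    - [-0.53,0.02,0.11,-0.02,-0.28,-0.69,1]
    - [-0.53,0.02,0.11,-0.02,-0.28,-0.69,1]
    - [-0.53,0.02,0.11,-0.02,-0.28,-0.69,1]
    - [-0.53,0.02,0.11,-0.02,-0.28,-0.69,1]
    - [-0.53,0.02,0.11,-0.02,-0.28,-0.69,1]
    - [-0.53,0.02,0.11,-0.02,-0.28,-0.69,1]
    - [-0.53,0.02,0.11,-0.02,-0.28,-0.69,1]
    - [-0.53,0.02,0.11,-0.02,-0.28,-0.69,1]

```text
time: 6.98
ee_pos: [0.0362, -0.3986, 0.374]
eef_rot: [0.898, -0.386, 0.192, 0.087]
ft_force: [-0.2, 0.2, -0.6]
width: 0.0003
```

```bash
python3 -c "
from rows import *
need(np.array([.40,-.352,.25]),rot(16.7,22),18)"
```

```text
pos [ 0.0362 -0.3986  0.374 ] q [ 1.26 -0.5   0.23  1.97 -0.15  1.32 -0.89] F [-0.2  0.2 -0.6]
18 rows of [ 0.67  0.09 -0.23] [0.01 0.03 0.7 ]
```

Configuration is as predicted. Now back to the pedal front.

>>> send_rows:
  commands:
    - [0.7,0,0,0.01,0.03,0.7,1]
    - [0.7,0,0,0.01,0.03,0.7,1]
    - [0.7,0,0,0.01,0.03,0.7,1]
    - [0.7,0,-0.2,0.01,0.03,0.7,1]
    - [0.7,0,-0.2,0.01,0.03,0.7,1]
    - [0.7,0,-0.2,0.01,0.03,0.7,1]
    - [0.7,0,-0.2,0.01,0.03,0.7,1]
    - [0.7,0.1,-0.2,0.01,0.03,0.7,1]
    - [0.7,0.1,-0.2,0.01,0.03,0.7,1]
    - [0.7,0.1,-0.2,0.01,0.03,0.7,1]

```text
time: 7.82
ee_pos: [0.2518, -0.3839, 0.33]
eef_rot: [0.977, -0.088, 0.195, 0.024]
ft_force: [-0.3, 0.5, 0.5]
width: 0.0005
```

```bash
python3 -c "
from rows import *
need(np.array([.40,-.352,.20]),rot(16.7,22),9)"
```

```text
pos [ 0.2518 -0.3839  0.33  ] q [ 0.97 -0.28  0.12  1.91 -0.28  1.25 -0.6 ] F [-0.3  0.5  0.5]
9 rows of [ 0.55  0.12 -0.48] [0.02 0.02 0.6 ]
```

>>> send_rows:
  commands:
    - [0.55,0.12,-0.48,0.02,0.02,0.6,1]
    - [0.55,0.12,-0.48,0.02,0.02,0.6,1]
    - [0.55,0.12,-0.48,0.02,0.02,0.6,1]
    - [0.55,0.12,-0.48,0.02,0.02,0.6,1]
    - [0.55,0.12,-0.48,0.02,0.02,0.6,1]
    - [0.55,0.12,-0.48,0.02,0.02,0.6,1]
    - [0.55,0.12,-0.48,0.02,0.02,0.6,1]
    - [0.55,0.12,-0.48,0.02,0.02,0.6,1]
    - [0.55,0.12,-0.48,0.02,0.02,0.6,1]
    - [0,0,0,0,0,0,1]

```text
time: 8.65
ee_pos: [0.4268, -0.3281, 0.1876]
eef_rot: [0.966, 0.181, 0.181, -0.042]
ft_force: [-0.4, -0.1, 0.6]
width: 0.0002
```

```bash
python3 - <<'E'
from h import *
s=r.read_state();print(list(s["ee_pos"]),list(s["eef_rot"]),s["joint_positions"].round(2));print(Ro.from_quat(s["eef_rot"]).as_matrix().round(3))
cv2.imwrite("pics/w2.png",r.camera("wrist"))
E
```

```text
[np.float64(0.42683044828524713), np.float64(-0.32814650753189073), np.float64(0.18757196423288597)] [np.float64(0.9659484893344251), np.float64(0.18050823383311512), np.float64(0.18065648855421645), np.float64(-0.04151537804539073)] [ 0.79  0.08  0.01  1.89 -0.4   1.07 -0.23]
[[ 0.87   0.364  0.334]
 [ 0.334 -0.931  0.145]
 [ 0.364 -0.015 -0.931]]
```

View pics/w2.png

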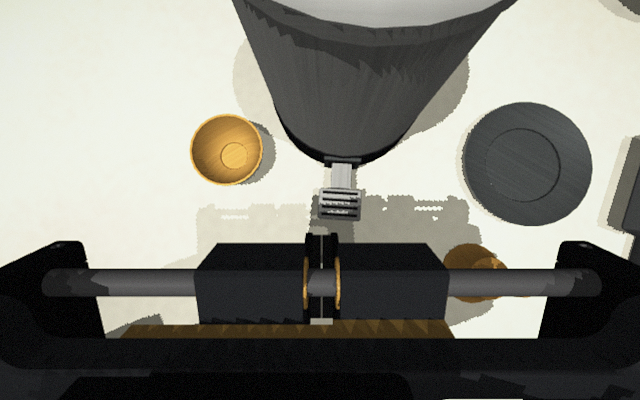

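```bash
python3 - <<'E'
from h import *
A=([0.39957637,-0.36113802,0.24404833],[0.95528872,0.13302007,0.26065908,-0.04226075])
B=([0.42683045,-0.32814651,0.18757196],[0.96594849,0.18050823,0.18065649,-0.04151538])
def lines(p1,p2):
    M=np.zeros((3,3));b=np.zeros(3)
    for p,c in((p1,A),(p2,B)):
        o,d=wray(p,*c);d/=np.linalg.norm(d);N=np.eye(3)-np.outer(d,d);M+=N;b+=N@o
    return np.linalg.solve(M,b)
print("tread tri",lines((315.2,206.7),(340,203.5)).round(4),watz((340,203.5),*B,.045).round(4))
print("foot/wall base",watz((345,161),*B,.05))
print("bowl",watz((219,172),*A,.036),watz((228,150),*B,.036)); print("bell",watz((472,268),*B,.05))
import cv2
a=cv2.imread("pics/w2.png")[130:270,240:440]
cv2.imwrite("pics/w2c.png",cv2.resize(a,None,fx=4,fy=4,interpolation=2))
E
```

```text
tread tri [ 0.4711 -0.3295  0.0341] [ 0.4704 -0.3297  0.045 ]
foot/wall base [ 0.51456346 -0.31826651  0.05      ]
bowl [ 0.48124184 -0.18847771  0.036     ] [ 0.48209039 -0.19022466  0.036     ]
bell [ 0.45689576 -0.48040896  0.05      ]
```

View pics/w2c.png

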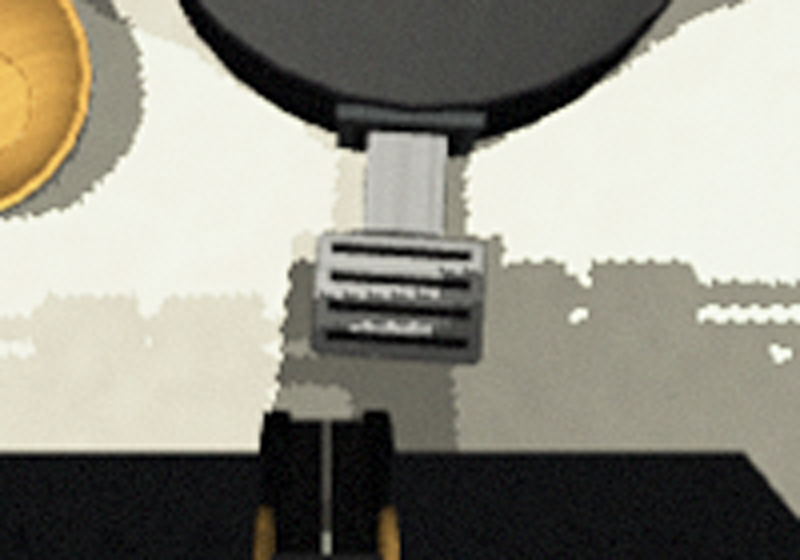

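```bash
python3 -c "
from rows import *
R=rot(29,24);print(R.as_matrix().round(3))
need(np.array([.466,-.329,.08]),R,10)"
```

```text
[[ 0.794  0.467  0.39 ]
 [ 0.461 -0.88   0.117]
 [ 0.397  0.087 -0.914]]
pos [ 0.426  -0.3288  0.1887] q [ 0.79  0.08  0.01  1.89 -0.4   1.07 -0.23] F [ 0.3  0.5 -0.1]
10 rows of [ 0.13 -0.   -0.36] [-0.09 -0.09  0.14]
```

>>> send_rows:
  commands:
    - [0.13,0,-0.36,-0.09,-0.09,0.14,1]
    - [0.13,0,-0.36,-0.09,-0.09,0.14,1]
    - [0.13,0,-0.36,-0.09,-0.09,0.14,1]
    - [0.13,0,-0.36,-0.09,-0.09,0.14,1]
    - [0.13,0,-0.36,-0.09,-0.09,0.14,1]
    - [0.13,0,-0.36,-0.09,-0.09,0.14,1]
    - [0.13,0,-0.36,-0.09,-0.09,0.14,1]
    - [0.13,0,-0.36,-0.09,-0.09,0.14,1]
    - [0.13,0,-0.3,-0.09,-0.09,0.14,1]
    - [0,0,0,0,0,0,1]

```text
time: 9.53
ee_pos: [0.4662, -0.3222, 0.0951]
eef_rot: [0.947, 0.248, 0.206, -0.008]
ft_force: [-1.5, -0.6, -0.6]
width: 0.0006
```

```bash
python3 - <<'E'
from h import *
from rows import need,rot
need(np.array([.466,-.329,.055]),rot(29,24),4)
cv2.imwrite("pics/w3.png",r.camera("wrist"));a=r.camera("scene")[60:190,300:430]
cv2.imwrite("pics/s3.png",cv2.resize(a,None,fx=4.5,fy=4.5,interpolation=2))
E
```

```text
pos [ 0.4662 -0.3222  0.0951] q [ 0.78  0.2  -0.04  1.98 -0.49  0.8  -0.  ] F [-1.5 -0.6 -0.6]
4 rows of [-0.   -0.06 -0.33] [ 0.01 -0.01 -0.01]
```

View pics/w3.png

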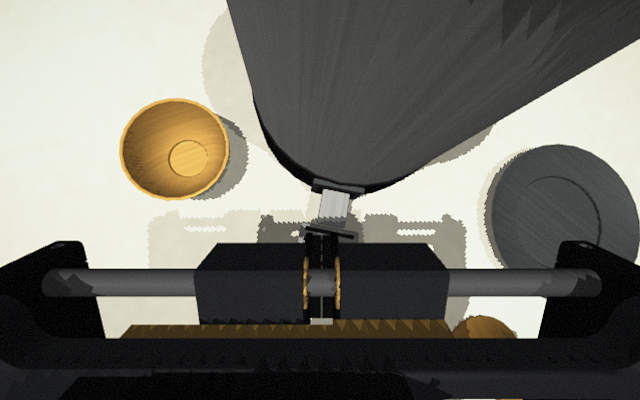

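View pics/s3.png

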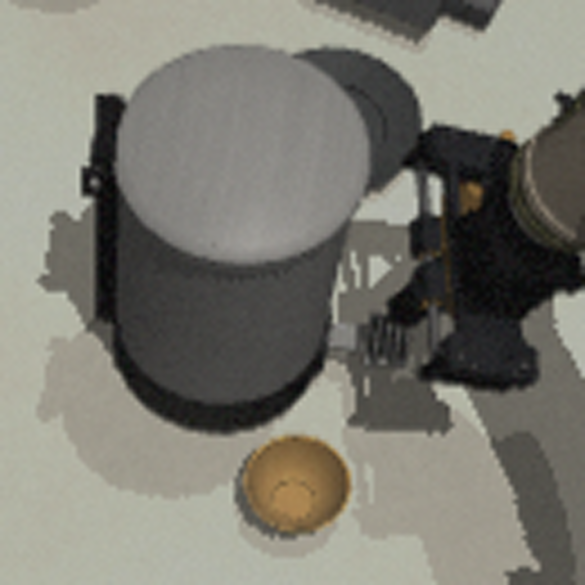

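>>> send_rows:
  commands:
    - [0,-0.08,-0.35,0,0,0,1]
    - [0,-0.08,-0.35,0,0,0,1]
    - [0,-0.08,-0.35,0,0,0,1]
    - [0,-0.04,-0.2,0,0,0,1]
    - [0,0,0,0,0,0,1]

```text
time: 10.05
ee_pos: [0.4669, -0.3336, 0.0586]
eef_rot: [0.947, 0.246, 0.207, -0.005]
ft_force: [-0.1, 0.3, -0.9]
width: 0.0005
```

>>> send_rows:
  commands:
    - [0,0.05,-0.15,0,0,0,1]
    - [0,0.05,-0.15,0,0,0,1]
    - [0,0,-0.15,0,0,0,1]
    - [0,0,-0.15,0,0,0,1]

```text
time: 10.38
ee_pos: [0.4671, -0.3323, 0.0405]
eef_rot: [0.947, 0.246, 0.208, -0.004]
ft_force: [-3.5, 1.2, 6.2]
width: 0.0002
```

>>> send_rows:
  commands:
    - [0,0,-0.12,0,0,0,1]
    - [0,0,-0.12,0,0,0,1]
    - [0,0,-0.12,0,0,0,1]

```text
time: 10.63
ee_pos: [0.4669, -0.3323, 0.0294]
eef_rot: [0.947, 0.245, 0.208, -0.004]
ft_force: [-0.5, 1.4, 4.4]
width: 0.0004
```

>>> send_rows:
  commands:
    - [0,0,-0.12,0,0,0,1]
    - [0,0,-0.12,0,0,0,1]
    - [0,0,-0.12,0,0,0,1]

```text
time: 10.88
ee_pos: [0.4679, -0.3321, 0.0183]
eef_rot: [0.947, 0.246, 0.209, -0.003]
ft_force: [-7.4, 1.8, 26.3]
width: 0.0001
```

>>> send_rows:
  commands:
    - [0,0,-0.1,0,0,0,1]
    - [0,0,-0.1,0,0,0,1]

```text
time: 11.05
ee_pos: [0.4687, -0.3329, 0.0174]
eef_rot: [0.946, 0.246, 0.211, -0.004]
ft_force: [-37.6, 14.9, 67.3]
width: 0.0004
```

```bash
python3 - <<'E'
from h import *
cv2.imwrite("pics/s4.png",r.camera("scene"))
s=r.read_state();print(s["ee_pos"],s["ft_force"],s["joint_positions"].round(2))
E
```

```text
[ 0.46856916 -0.33281109  0.01758093] [-31.15872536  13.82684324  58.12103207] [ 0.81  0.33 -0.07  2.02 -0.58  0.65  0.14]
```

View pics/s4.png

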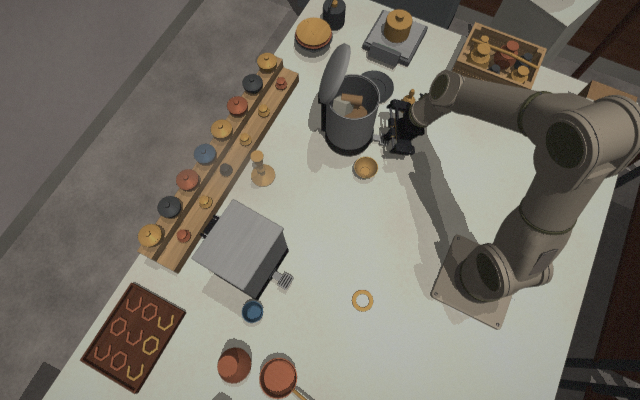

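Lid is wide open, with the round bin's lid standing at (335,72). The force is higher than needed, so I'll relax it slightly while staying on the stop.

>>> send_rows:
  commands:
    - [0,0,-0.03,0,0,0,1]
    - [0,0,-0.03,0,0,0,1]

```text
time: 11.27
ee_pos: [0.4681, -0.3322, 0.0188]
eef_rot: [0.946, 0.247, 0.212, -0.005]
ft_force: [-8.2, 3.1, 14.0]
width: 0.0002
```

>>> send_rows:
  commands:
    - [0,0,-0.05,0,0,0,1]
    - [0,0,-0.05,0,0,0,1]
    - [0,0,-0.05,0,0,0,1]
    - [0,0,-0.05,0,0,0,1]

```text
time: 11.6
ee_pos: [0.4683, -0.3325, 0.0183]
eef_rot: [0.945, 0.247, 0.214, -0.005]
ft_force: [-15.4, 7.4, 29.6]
width: 0.0004
```

>>> send_rows:
  commands:
    - [0,0,-0.04,0,0,0,1]
    - [0,0,-0.04,0,0,0,1]
    - [0,0,-0.04,0,0,0,1]
    - [0,0,-0.04,0,0,0,1]
    - [0,0,-0.04,0,0,0,1]
    - [0,0,-0.04,0,0,0,1]
    - [0,0,-0.04,0,0,0,1]
    - [0,0,-0.04,0,0,0,1]
    - [0,0,-0.04,0,0,0,1]
    - [0,0,-0.04,0,0,0,1]

```text
time: 12.43
ee_pos: [0.4682, -0.3324, 0.0185]
eef_rot: [0.944, 0.249, 0.219, -0.007]
ft_force: [-12.8, 4.8, 24.4]
width: 0.0004
```

```bash
python3 - <<'E'
from h import *
s=r.read_state();print(s["ee_pos"],s["ft_force"],Ro.from_quat(s["eef_rot"]).as_matrix().round(3))
cv2.imwrite("pics/w5.png",r.camera("wrist"));a=r.camera("scene")[30:190,290:450]
cv2.imwrite("pics/s5.png",cv2.resize(a,None,fx=3.7,fy=3.7,interpolation=2))
E
```

```text
[ 0.46820424 -0.33240066  0.01848108] [-12.82233666   4.83434762  24.43531065] [[ 0.78   0.472  0.41 ]
 [ 0.466 -0.876  0.122]
 [ 0.417  0.096 -0.904]]
```

View pics/w5.png

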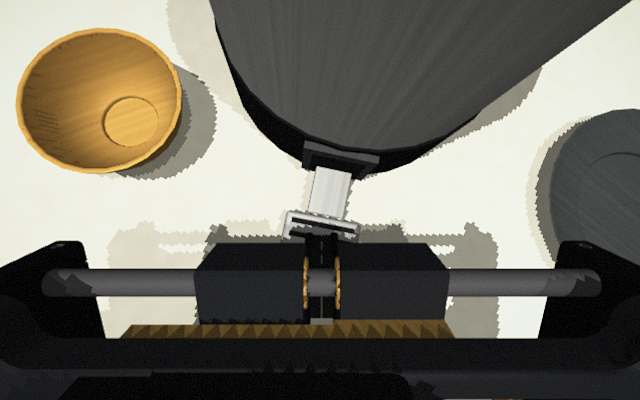

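View pics/s5.png

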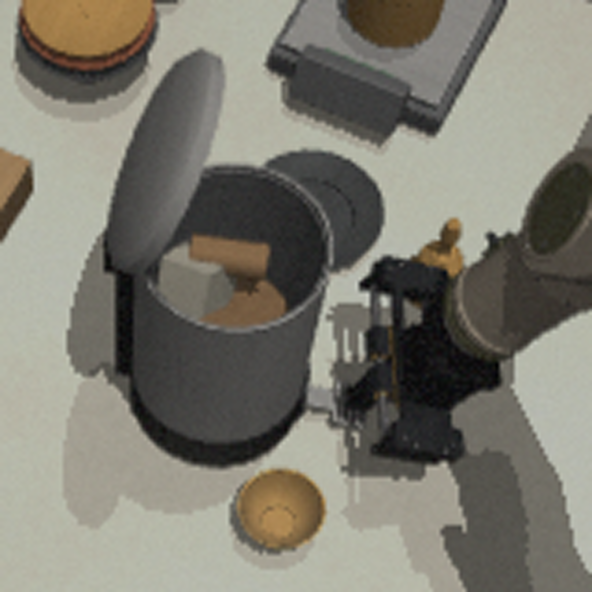

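>>> send_rows:
  commands:
    - [0,0,-0.04,0,0.02,0,1]
    - [0,0,-0.04,0,0.02,0,1]
    - [0,0,-0.04,0,0.02,0,1]
    - [0,0,-0.04,0,0.02,0,1]
    - [0,0,-0.04,0,0.02,0,1]
    - [0,0,-0.04,0,0.02,0,1]
    - [0,0,-0.04,0,0.02,0,1]
    - [0,0,-0.04,0,0.02,0,1]
    - [0,0,-0.04,0,0.02,0,1]
    - [0,0,-0.04,0,0.02,0,1]

```text
time: 13.37
ee_pos: [0.4682, -0.3324, 0.0184]
eef_rot: [0.944, 0.25, 0.215, -0.011]
ft_force: [-12.2, 5.2, 23.2]
width: 0.0005
```

>>> send_rows:
  commands:
    - [0,0,-0.04,0,0.02,0,1]
    - [0,0,-0.04,0,0.02,0,1]
    - [0,0,-0.04,0,0.02,0,1]
    - [0,0,-0.04,0,0.02,0,1]
    - [0,0,-0.04,0,0.02,0,1]
    - [0,0,-0.04,0,0.02,0,1]
    - [0,0,-0.04,0,0.02,0,1]
    - [0,0,-0.04,0,0.02,0,1]
    - [0,0,-0.04,0,0.02,0,1]
    - [0,0,-0.04,0,0.02,0,1]

```text
time: 14.2
ee_pos: [0.4682, -0.3324, 0.0184]
eef_rot: [0.945, 0.251, 0.211, -0.015]
ft_force: [-11.8, 5.0, 24.7]
width: 0.0003
```

>>> send_rows:
  commands:
    - [0,0,-0.04,0,0.02,0,1]
    - [0,0,-0.04,0,0.02,0,1]
    - [0,0,-0.04,0,0.02,0,1]
    - [0,0,-0.04,0,0.02,0,1]
    - [0,0,-0.04,0,0.02,0,1]
    - [0,0,-0.04,0,0.02,0,1]
    - [0,0,-0.04,0,0.02,0,1]
    - [0,0,-0.04,0,0.02,0,1]
    - [0,0,-0.04,0,0.02,0,1]
    - [0,0,-0.04,0,0.02,0,1]

```text
time: 15.03
ee_pos: [0.4682, -0.3323, 0.0183]
eef_rot: [0.945, 0.252, 0.207, -0.02]
ft_force: [-12.6, 5.6, 23.7]
width: 0.0005
```

>>> send_rows:
  commands:
    - [0,0,0,0,0,0,1]
    - [0,0,0.02,0,0,0,1]
    - [0,0,0.02,0,0,0,1]
    - [0,0,0.02,0,0,0,1]

```text
time: 15.37
ee_pos: [0.4678, -0.332, 0.0206]
eef_rot: [0.945, 0.252, 0.207, -0.02]
ft_force: [-2.2, -0.0, 2.7]
width: -0.0001
```

>>> send_rows:
  commands:
    - [0,0,0.02,0,0,0,1]
    - [0,0,0.02,0,0,0,1]
    - [0,0,0.02,0,0,0,1]
    - [0,0,0.02,0,0,0,1]
    - [0,0,0.02,0,0,0,1]
    - [0,0,0.02,0,0,0,1]

```text
time: 15.87
ee_pos: [0.4675, -0.3321, 0.0236]
eef_rot: [0.945, 0.252, 0.207, -0.02]
ft_force: [-1.9, -0.7, 2.4]
width: 0.0003
```

>>> send_rows:
  commands:
    - [0,0,0.025,0,0,0,1]
    - [0,0,0.025,0,0,0,1]
    - [0,0,0.025,0,0,0,1]
    - [0,0,0.025,0,0,0,1]
    - [0,0,0.025,0,0,0,1]
    - [0,0,0.025,0,0,0,1]
    - [0,0,0.025,0,0,0,1]
    - [0,0,0.025,0,0,0,1]
    - [0,0,0.025,0,0,0,1]
    - [0,0,0.025,0,0,0,1]

```text
time: 16.7
ee_pos: [0.4671, -0.3323, 0.032]
eef_rot: [0.945, 0.252, 0.207, -0.02]
ft_force: [-2.8, 0.1, 3.7]
width: 0.0006
```

>>> send_rows:
  commands:
    - [0,0,0.025,0,0,0,1]
    - [0,0,0.025,0,0,0,1]
    - [0,0,0.025,0,0,0,1]
    - [0,0,0.025,0,0,0,1]
    - [0,0,0.025,0,0,0,1]
    - [0,0,0.025,0,0,0,1]
    - [0,0,0.025,0,0,0,1]
    - [0,0,0.025,0,0,0,1]

```text
time: 17.37
ee_pos: [0.4672, -0.3323, 0.0388]
eef_rot: [0.945, 0.252, 0.207, -0.02]
ft_force: [-3.0, 1.1, 5.6]
width: 0.0003
```

Near shut; slower for the last 7 mm.

>>> send_rows:
  commands:
    - [0,0,0.01,0,0,0,1]
    - [0,0,0.01,0,0,0,1]
    - [0,0,0.01,0,0,0,1]
    - [0,0,0.01,0,0,0,1]
    - [0,0,0.01,0,0,0,1]
    - [0,0,0.01,0,0,0,1]

```text
time: 17.87
ee_pos: [0.4674, -0.3322, 0.0411]
eef_rot: [0.945, 0.252, 0.207, -0.02]
ft_force: [-3.1, 0.5, 4.4]
width: 0.0007
```

>>> send_rows:
  commands:
    - [0,0,0.01,0,0,0,1]
    - [0,0,0.01,0,0,0,1]
    - [0,0,0.01,0,0,0,1]
    - [0,0,0.01,0,0,0,1]
    - [0,0,0.01,0,0,0,1]
    - [0,0,0.01,0,0,0,1]

```text
time: 18.37
ee_pos: [0.4675, -0.3322, 0.0431]
eef_rot: [0.945, 0.252, 0.207, -0.02]
ft_force: [-2.3, 0.3, 4.6]
width: 0.0007
```

>>> send_rows:
  commands:
    - [0,0,0.01,0,0,0,1]
    - [0,0,0.01,0,0,0,1]
    - [0,0,0.01,0,0,0,1]
    - [0,0,0.01,0,0,0,1]
    - [0,0,0.01,0,0,0,1]
    - [0,0,0.01,0,0,0,1]

```text
time: 18.87
ee_pos: [0.4676, -0.3322, 0.0452]
eef_rot: [0.945, 0.252, 0.207, -0.02]
ft_force: [-2.3, -0.6, 4.9]
width: 0.0006
```

>>> send_rows:
  commands:
    - [0,0,0.01,0,0,0,1]
    - [0,0,0.01,0,0,0,1]
    - [0,0,0.01,0,0,0,1]
    - [0,0,0.01,0,0,0,1]
    - [0,0,0.01,0,0,0,1]
    - [0,0,0.01,0,0,0,1]

```text
time: 19.37
ee_pos: [0.4678, -0.3321, 0.0473]
eef_rot: [0.945, 0.252, 0.207, -0.02]
ft_force: [-1.2, 0.7, 4.7]
width: 0.0004
```

>>> send_rows:
  commands:
    - [0,0,0.01,0,0,0,1]
    - [0,0,0.01,0,0,0,1]
    - [0,0,0.01,0,0,0,1]
    - [0,0,0.01,0,0,0,1]
    - [0,0,0.01,0,0,0,1]
    - [0,0,0.01,0,0,0,1]

```text
time: 19.87
ee_pos: [0.468, -0.3321, 0.0494]
eef_rot: [0.945, 0.252, 0.208, -0.02]
ft_force: [-1.9, 1.0, 5.5]
width: 0.0004
```

>>> send_rows:
  commands:
    - [0,0,0.01,0,0,0,1]
    - [0,0,0.01,0,0,0,1]
    - [0,0,0.01,0,0,0,1]
    - [0,0,0.01,0,0,0,1]

```text
time: 20.2
ee_pos: [0.4682, -0.332, 0.0508]
eef_rot: [0.945, 0.252, 0.208, -0.02]
ft_force: [-2.9, 1.0, 3.8]
width: 0.0002
```

>>> send_rows:
  commands:
    - [0,0,0.01,0,0,0,1]
    - [0,0,0.01,0,0,0,1]
    - [0,0,0.01,0,0,0,1]
    - [0,0,0.01,0,0,0,1]

```text
time: 20.53
ee_pos: [0.468, -0.3318, 0.0516]
eef_rot: [0.945, 0.252, 0.207, -0.02]
ft_force: [-0.6, 0.0, 0.1]
width: 0.0
```

Force went to zero at z = 51 mm, so the pedal is up and the contact is off. I'll back away up and to the front.

>>> send_rows:
  commands:
    - [0,0,0.05,0,0,0,1]
    - [0,0,0.1,0,0,0,1]
    - [-0.1,0,0.2,0,0,0,1]
    - [-0.3,-0.05,0.3,0,0,0,1]
    - [-0.4,-0.05,0.5,0,0,0,1]
    - [-0.5,0,0.7,0,0,0,1]
    - [-0.5,0,0.8,0,0,0,1]
    - [-0.5,0,0.8,0,0,0,1]
    - [-0.5,0,0.8,0,0,0,1]
    - [0,0,0,0,0,0,1]

```text
time: 21.37
ee_pos: [0.3749, -0.3333, 0.187]
eef_rot: [0.945, 0.252, 0.206, -0.021]
ft_force: [0.9, 0.3, 0.3]
width: 0.0006
```

>>> send_rows:
  commands:
    - [-0.4,0,0.6,0,0,0,1]
    - [-0.4,0,0.6,0,0,0,1]
    - [-0.2,0,0.3,0,0,0,1]
    - [0,0,0,0,0,0,1]
    - [0,0,0,0,0,0,1]

```text
time: 21.78
ee_pos: [0.3404, -0.3339, 0.2375]
eef_rot: [0.945, 0.251, 0.207, -0.018]
ft_force: [0.2, 0.3, 0.8]
width: 0.0003
```

```bash
python3 - <<'E'
from h import *
s=r.read_state();print(s["time"],s["ee_pos"],s["ft_force"],abs(s["joint_vel"]).max())
cv2.imwrite("pics/w6.png",r.camera("wrist"));cv2.imwrite("pics/s6.png",r.camera("scene"))
a=cv2.imread("pics/scene0.png");b=cv2.imread("pics/s6.png")
cv2.imwrite("pics/d6.png",cv2.absdiff(a,b)*3)
E
```

```text
21.7833 [ 0.34037253 -0.33385732  0.237476  ] [0.23206876 0.3366128  0.84524842] 0.024771892541241326
```

View pics/s6.png

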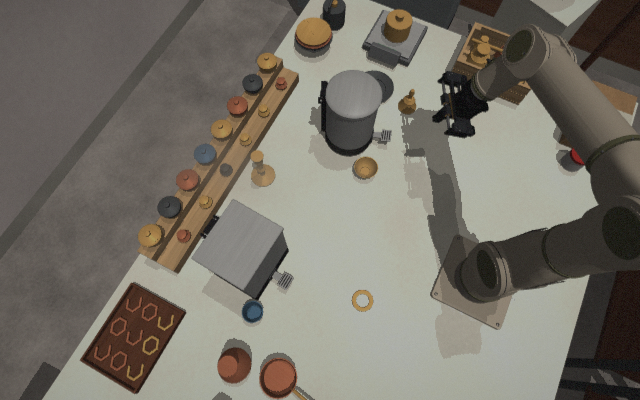

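View pics/w6.png

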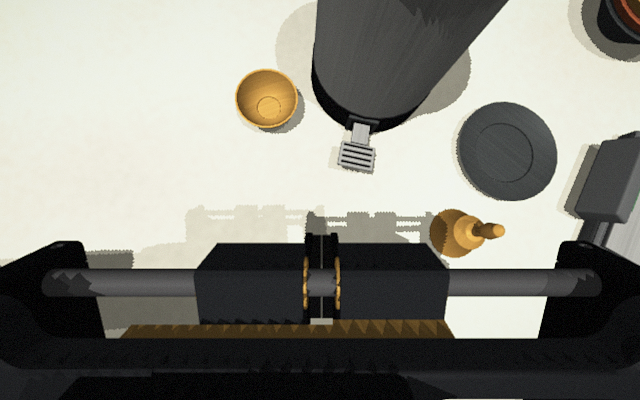

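View pics/d6.png

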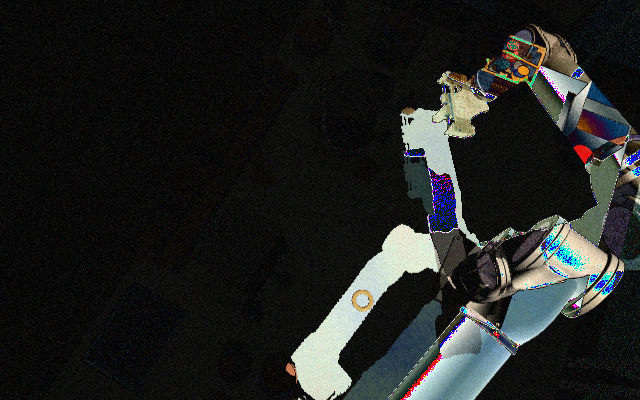

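The lid is shut and the pedal is back at (384,136). The difference image shows only the arm and its shadows, so nothing else has moved.

```bash
python3 -c "
from bench import r
print(r.close_job())"
```

```text
the job is handed in; nothing more can be done
None
```

I opened the round bin fully with its pedal, held it open, let the lid down slowly until it shut, and moved the hand clear. The job was handed in at about 22 s.

- **Opening:** The closed fingertips pressed the tread to its stop. At that moment the wrist force reached about 67 N along z, roughly 79 N in total (limit 120 N). A picture showed the lid wide open and the contents in view.
- **Holding:** I kept the pedal on its stop for about 4 s, from t ≈ 11.0 to 15.0 s. The push was mostly about 24 N, with one reading of 14 N just after I eased off. That is still above the 2–5 N the pedal needs when open.
- **Closing:** The pedal came up over about 5 s, slower for the last part. The force stayed at 2–6 N and dropped to zero when the fingertips were 51 mm above the table, with no jump in the readings to suggest a slam.
- **Last checks:** The pictures showed the lid shut and the pedal up, and the square bin shut. The bowl, bell, candlestick and the rest stood where they were. The force on the arm was close to zero.

- **Height check that disagreed:** From the two wrist views the tread came out at 34 mm, and from the scene and top cameras at 28 mm, against the stated 45 mm. The sideways position agreed within a few mm. I used the stated height, and the contact forces were consistent with it.
- **Detour early on:** On my first approach joints 2 and 3 came very close to their limits without passing them. I moved the arm around to a better posture before pressing, which took about 4 s.

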